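Raise the draught sash of a measuring machine onto its catch

ROBOT

A 7-joint arm with a two-finger parallel gripper is mounted at the origin on the work surface. World frame = base frame: x ahead of the robot, y to its left, z up, the work surface at z = 0. Lengths are in m, angles in rad, forces in N, time in s.
With the tool pointing down it reaches from about 0.4 to 0.85 m from the base axis. Payload 4.5 kg.
Tool frame: the origin (TCP) lies midway between the tips of the shut fingers; the grasp point (between the pads) lies 19 mm behind it; z points along the fingers, y is the direction in which the jaws open and shut (so a half turn about z gives the same grasp; the last joint's range is limited). The gripper opens to 88 mm and grips with 3 to 60 N. Pads are 18 mm wide; open, the fingers measure 123 mm over their backs; the gripper's body (75 mm by 187 mm) begins 45 mm behind the grasp point.
Start: joints at [1.22, 0.689, -0.195, 1.565, 0.157, 0.902, -0.215], TCP at [0.235, -0.579, 0.239] pointing down, gripper open.
Joint ranges: [-3.01, 3.01], [-0.46, 2.08], [-1.47, 1.51], [0.13, 2.56], [-1, 4.14], [0.04, 2.09], [-2.66, 2.66]. Speed limits (rad/s): [2.57, 2.57, 3.14, 3.14, 3.14, 3.14, 3.14].

INTERFACE

Orientations are given as a unit quaternion [x, y, z, w].
In Python, from plant import r, viewer gives the robot as it stands.
- The arm moves only by the tool play_rows, never from a script. Its argument "commands" is a list of rows, each an object with "delta_rot": the turn, a rotation vector about the tool's x, y, z normalised to -1 to 1, where 1 is pi rad, a list of three; "travel": the shift along the tool's x, y, z normalised to -1 to 1, where 1 is 15 cm, a list of three; "gripper": the opening, from -1 (shut) to 1 (fully open). In form: [{"delta_rot": [wx, wy, wz], "travel": [x, y, z], "gripper": gripper}, ...]. A call has 1 to 12 rows; each row is the pose to reach, as a shift and turn from the pose commanded when the call began, along the tool's axes at that moment, turning the shorter way round; what a row does not reach only later rows make up. A row lasts 1/8 s, in which the tool goes at most 62.5 mm and 10.7 degrees, less where a joint would pass 70% of its speed; a pose out of reach is approached as far as the arm can. A call with a number of a shift or a turn outside -1 to 1 is refused whole. A call with a gripper value outside its range is refused whole. The fingers move at their own pace and stop on an object; "force" is the grip in N (left out, the last holds). Time passes only in rows, so rows that repeat a pose let the fingers close. It gives the time, the measured TCP pose, the force and the opening at its end, in the units of the state.
- r.get_state(): the state, without advancing time (a new reading comes with each control period).
- viewer.snapshot(name): name is "side" or "top"; returns a dict with "color" (480x640x3 uint8, red, green, blue), "z_map" (480x640 float32, m along the optical axis (not along the pixel's ray), 0 where there is no reading), "fx", "fy", "cx", "cy" (pixels), "origin" and "attitude" of the camera in the world. Camera axes: x right, y up, looking along -z (the intrinsics and any distortion apply to the point x, -y, -z); pixel columns grow to the right and rows downward; lengths in m; the calibration is good to about 2 mm. A picture is of the moment at which its call begins.
- r.finish_job(): hands the job in, once; it reports no verdict.
Trained networks look in the newest picture that a camera, given by its name, has taken for a name from the list of things; names that differ only in an ending like _2 or _b are one class to them, and where a whole thing is asked for, a point or a joint stands for the part that bears it (a point fixed in the world has none). Each returns a list of dicts, best first, with "conf" (0 to 1); they miss things now and then, are a little off and sometimes report something else, mostly with a low value. They report only what shows in the picture. A call takes as long as a camera call.
- viewer.outline_of(camera, label): "pixels" (480x640 bool, what is visible of it) and "at" ([column, row] in pixels, amid what is visible of it).
- viewer.pinpoint(camera, label): "at" ([column, row] in pixels: a listed point, or the origin of a listed thing).
The state is a dict: "clock": time; "q": joint angles; "qd": joint speeds; "joint_torque": joint torques, N m; "tool_pos": TCP position; "eef_rot": TCP orientation; "contact_force": force on the tool from outside, world axes, zero at the start; "moment": the same for the moment, N m; "opening": opening from 0.0 (shut) to 1.0 (fully open).
Only numpy, scipy, OpenCV 4.12 (cv2) and the standard library are available. Lean on these libraries where they do the work, as an engineer would, in place of code of your own. Each camera call takes 0.05 s, during which the arm holds its last target. There are 200 camera calls.

TASK

Open the glass sash of the measuring machine for loading: put the fingertips under the lip along its lower edge and push it up to the height mark, feeling for the hidden catch there; once the catch has sprung in, let the sash down gently until it hangs on the catch, and take the hand away. Do not push hard (keep the push below 20 N), do not let the sash drop, and leave the things on the bench where they are.

Things in the scene. Friction and masses are not known exactly. Their poses are not given: they have to be found in the camera images.
- machine: Fixed bench-top measuring machine in a glass enclosure: grey base 270 x 440 mm, 160 mm high, two upright aluminium guide channels (40 x 40 mm) at its front corners up to 570 mm, a head box above. Origin under the base on the bench, 150 mm behind its front face; x points from front to back, y to the left seen from the robot, z up. The front faces the robot. Low things (to 36 mm) lie before it.
- sash: Counterbalanced sash: clear pane in an aluminium frame, 364 x 220 mm, that slides straight up and down in the guides; starts shut on the sill. Axes as the machine's; origin in the pane's plane, mid-width, at the height of the lip's middle. Weights carry most of it: it takes 3 to 6 N to raise, and let go below the catch it sinks back shut.
- lip (a point): Finger lip on the sash's lower edge: centre of its rounded front bead (12 mm thick, 280 mm long along y) at mid-length. The lip is a level aluminium shelf that stands out 56 mm before the pane and 36 mm before the face of the base; it starts 176 mm above the bench, with free space below it. Axes as the machine's; the machine's centre plane passes through it.
- mark (a point): Height mark: inner tip of a thin dark steel pointer on a collar (52 x 50 x 20 mm) clamped round the right-hand guide, beside the right end of the lip, 146 mm right of the machine's centre plane. The collar was set by eye and only shows roughly where the sash stays open: the hidden catch holds the lip's middle anywhere from 18 mm below to 18 mm above the pointer.
- guide (a point): Foot of the right-hand guide: middle of its front face, 160 mm above the bench. A sprung catch is hidden in both guides: about 24 mm below the height at which it will hold the sash the push needed rises by 3 to 5 N, eases a little, and 4 mm below that height drops away as the catch snaps in under the sash. 3 mm above it rubber buffers (6 N per mm) end the travel. Let down from there, the sash rests on the catch.
- ring_gauge: A steel ring gauge, 60 mm across, 22 mm high, loose on the bench; origin under its middle. A bystander, not to be moved.
- v_block: A dark steel V-block, 50 x 60 x 36 mm, loose on the bench; origin under its middle. A bystander, not to be moved.
- bracket: A machined steel T-shaped bracket lying flat, 85 x 70 x 12 mm, loose on the bench; origin under its middle. A bystander, not to be moved.
- caliper: A digital caliper lying flat, 210 mm long, loose on the bench; origin under its middle. A bystander, not to be moved.
- gauge_box: An open compartmented wooden box, 120 x 180 x 30 mm, loose on the bench; origin under its middle. A bystander, not to be moved.
- spirit: A white plastic bottle, 60 mm across, 150 mm high, loose on the bench; origin under its middle. A bystander, not to be moved.
- blower: A black rubber dust blower standing on its foot, 60 mm across, 120 mm high, loose on the bench; origin under its middle. A bystander, not to be moved.
- angle_block: A steel angle block, 70 x 50 x 82 mm, loose on the bench; origin under its middle. A bystander, not to be moved.

How it is judged:
By the outcome, as a careful person would: the job done as asked, in the order asked, and still so for the second after the job is handed in, with the robot touching nothing.
It also fails if it takes over 72 s, if anything falls off the work surface, if the arm or the gripper's body presses on something with over 40 N, if the wrist force passes 120 N, or if a joint passes its speed limit or range.

## Working session

There is one attempt and no reset: what is moved stays moved. The work goes in short steps, Python scripts to look and compute and a tool call to move; the robot and the scene stay as the last step left them, time stands still between calls to the robot, and variables do not carry over. Pictures are saved under pics/ and viewed, about 8 in all and at most 12, crops included, and the job is handed in when it is done.

Besides the shell and the picture viewer there is one more tool, called as name(argument=value, ...) on one line, values as JSON. play_rows: Moves the arm, as the interface text tells. Its arguments: {"type":"object","properties":{"commands":{"type":"array","items":{"type":"object","properties":{"delta_rot":{"type":"array","items":{"type":"number","minimum":-1,"maximum":1}},"travel":{"type":"array","items":{"type":"number","minimum":-1,"maximum":1}},"gripper":{"type":"number"}}}},"force":{"type":"number"}},"required":["commands"]}

```bash
mkdir -p pics; cat > h.py <<'E'
import numpy as np,cv2
from scipy.spatial.transform import Rotation as R
from plant import r,viewer
def att(s):
    a=np.array(s["attitude"],float)
    return a if a.shape==(3,3) else R.from_quat(a).as_matrix()
def px2w(s,u,v,d=None):
    if d is None:
        p=s["z_map"][int(v)-2:int(v)+3,int(u)-2:int(u)+3]; p=p[p>0]; d=np.median(p) if p.size else np.nan
    c=np.array([(u-s["cx"])/s["fx"]*d,-(v-s["cy"])/s["fy"]*d,-d])
    return np.array(s["origin"])+att(s)@c
E
python3 - <<'E'
from h import *
np.set_printoptions(precision=4,suppress=True)
st=r.get_state(); print({k:np.round(v,4) for k,v in st.items()})
for n in("side","top"):
    s=viewer.snapshot(n); cv2.imwrite(f"pics/{n}0.png",s["color"][:,:,::-1]); print(n,s["origin"],s["attitude"],s["fx"],s["cx"],s["cy"],[k for k in s])
    for l in("lip","mark","guide","machine","sash","ring_gauge","v_block","bracket","caliper","gauge_box","spirit","blower","angle_block"):
        for o in viewer.pinpoint(n,l)[:2]: print(l,round(o["conf"],2),np.round(o["at"],1),px2w(s,*o["at"]))
E
```

```text
{'clock': np.float64(0.0), 'q': array([ 1.2198,  0.6899, -0.1945,  1.5663,  0.1573,  0.9025, -0.2151]), 'qd': array([-0.001 , -0.0001, -0.    ,  0.0008, -0.001 , -0.0014, -0.0009]), 'joint_torque': array([  0.001 , -52.7567,  -1.2668, -15.343 ,  -0.0527,   0.0066,
         0.0002]), 'tool_pos': array([ 0.2343, -0.5787,  0.2379]), 'eef_rot': array([ 0.9815,  0.1912, -0.0002, -0.0009]), 'contact_force': array([0.431 , 0.0912, 0.2497]), 'moment': array([-0.0161, -0.0164,  0.0235]), 'opening': np.float64(1.0009)}
side [0.4599 1.1092 1.1212] [-0.0078  0.419   0.9073 -0.0361] 556.1732282009372 324.7152118144455 238.58876553276522 ['color', 'z_map', 'fx', 'fy', 'cx', 'cy', 'origin', 'attitude']
lip 0.7 [307.4 233.1] [ 0.5922 -0.2198  0.0045]
mark 0.43 [299.2 166.1] [ 0.6083 -0.1655  0.2866]
guide 0.85 [295.9 197.1] [ 0.6224 -0.1914  0.1623]
sash 0.59 [284.  232.3] [0.5993 0.2101 0.3642]
ring_gauge 0.81 [334.5 325.7] [0.4852 0.1636 0.0209]
bracket 0.78 [357.  273.8] [ 0.4323 -0.0525  0.0027]
caliper 0.9 [387.  362.4] [0.3509 0.2629 0.0138]
gauge_box 0.7 [378.3 423.4] [0.3733 0.4383 0.027 ]
b
[... 310 characters left out ...]
 [ 0.576  -0.0132  0.1822]
mark 0.57 [384.2 200.3] [ 0.63   -0.1675  0.1967]
guide 0.67 [400.7 211.5] [ 0.6224 -0.2172  0.1163]
sash 0.67 [315.3 202.4] [ 0.6242 -0.0079  0.2008]
ring_gauge 0.75 [255.1 269.6] [0.4954 0.1474 0.0021]
ring_gauge 0.29 [374.8 262.5] [ 0.5114 -0.1616  0.0173]
v_block 0.79 [373.2 263.1] [ 0.5096 -0.1573  0.0186]
bracket 0.57 [339.1 295.4] [ 0.4273 -0.0692  0.0133]
bracket 0.48 [145.1 320.4] [0.3646 0.4233 0.0111]
caliper 0.64 [210.7 327.3] [0.3469 0.2556 0.0157]
gauge_box 0.69 [147.4 317.8] [0.3704 0.4143 0.024 ]
spirit 0.6 [134.  233.4] [0.573  0.4389 0.0943]
blower 0.93 [484.2 291.1] [ 0.4334 -0.4271  0.0577]
angle_block 0.7 [469.1 315. ] [ 0.3772 -0.3979  0.0145]
```

View pics/side0.png

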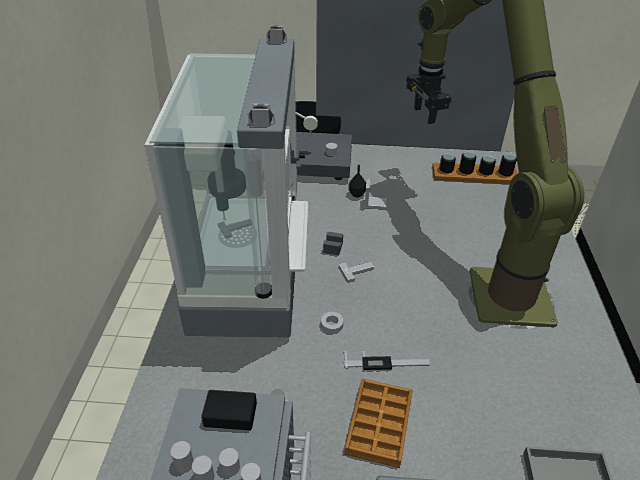

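View pics/top0.png

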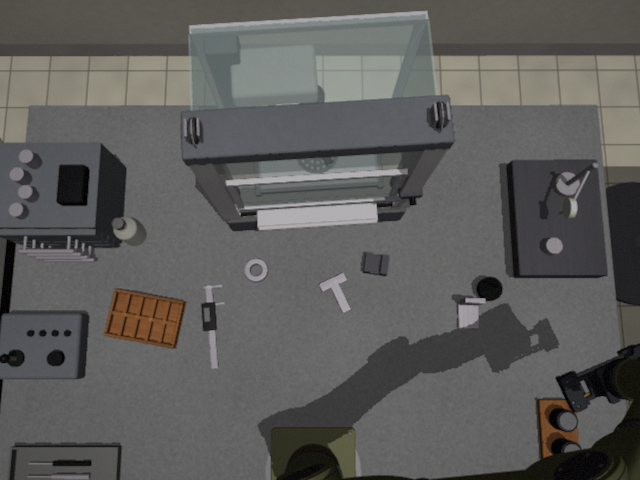

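The side view shows the sash shut, with the white lip at about (300,235), the collar pointer near (299,160), and low things in front of the machine. In the top view the lip runs from (258,218) to (377,214), yawed slightly. Next I'll measure the lip line and the mark.

```bash
python3 - <<'E'
from h import *
np.set_printoptions(precision=4,suppress=True)
S={}
for n in("top","side"):
    s=S[n]=viewer.snapshot(n)
    vv,uu=np.mgrid[:480,:640]; d=s["z_map"]
    P=np.stack([(uu-s["cx"])/s["fx"]*d,-(vv-s["cy"])/s["fy"]*d,-d],-1)@att(s).T+np.array(s["origin"])
    for l in("lip","sash","mark"):
        o=viewer.outline_of(n,l)
        if not o: continue
        m=o[0]["pixels"]&(d>0); Q=P[m]; print(n,l,o[0]["conf"],m.sum(),np.percentile(Q,[2,50,98],axis=0).tolist())
    if n=="top":
        m=(P[...,2]>.172)&(P[...,2]<.195)&(P[...,0]>.5)&(P[...,0]<.65)&(abs(P[...,1])<.2)&(d>0)
        Q=P[m]; print("lip box",cv2.minAreaRect((Q[:,:2]*1000).astype(np.float32)),np.median(Q[:,2]))
        # front edge per y
        ys=np.arange(-.14,.13,.02); F=[(y,Q[abs(Q[:,1]-y)<.008][:,0].min()) for y in ys if (abs(Q[:,1]-y)<.008).any()]
        F=np.array(F); print(F.T, np.polyfit(F[:,0],F[:,1],1))
def ray(s,u,v):
    o=px2w(s,u,v,0.);e=px2w(s,u,v,1.)-o; return o,e/np.linalg.norm(e)
for l in("mark","guide","lip"):
  a=viewer.pinpoint("top",l);b=viewer.pinpoint("side",l)
  if a and b:
    o1,e1=ray(S["top"],*a[0]["at"]);o2,e2=ray(S["side"],*b[0]["at"])
    t=np.linalg.lstsq(np.c_[e1,-e2],o2-o1,rcond=None)[0]; p,q=o1+t[0]*e1,o2+t[1]*e2
    print(l,a[0]["at"],b[0]["at"],(p+q)/2,"gap",np.linalg.norm(p-q))
c=S["side"]["color"][120:270,240:400,::-1]
cv2.imwrite("pics/c1.png",np.hstack([cv2.resize(c,None,fx=2.5,fy=2.5*1,interpolation=2),cv2.resize(S["top"]["color"][170:245,340:420,::-1],None,fx=5,fy=5,interpolation=2)]))
E
```

```text
top lip 0.95 8069 [[0.5734328876352004, -0.1792594181758939, 0.17489850210244437], [0.6212428504676988, -0.009512695630300617, 0.24437007576117464], [0.6398409473098681, 0.16087128160124706, 0.39710648126450243]]
top sash 0.72 7797 [[0.573408213142056, -0.1772854116401066, 0.1761572939925249], [0.621184139465537, -0.008181548174275714, 0.2481066408663355], [0.6376303316814831, 0.15978766876591877, 0.3970802186226884]]
top mark 0.57 516 [[0.48137223879720364, -0.19304933440856986, 0.002770057244800195], [0.5070848832985382, -0.16453373008977878, 0.03307695431154989], [0.5340095012984888, -0.1331429583681784, 0.04263960022781661]]
lip box ((600.3602294921875, -0.384246826171875), (68.80201721191406, 398.90155029296875), 0.6645527482032776) 0.18129657165043445
[[-0.14   -0.12   -0.1    -0.08   -0.06   -0.04   -0.02    0.      0.02
   0.04    0.06    0.08    0.1     0.12  ]
 [ 0.581   0.5785  0.5778  0.5769  0.575   0.5751  0.5726  0.5724  0.5704
   0.5687  0.5672  0.5664  0.5655  0.5645]] [-0.0629  0.5717]
side lip 0.66 1699 [[0.5700515242754781, -0.17938213501196068, 0.17680341613616327], [0.6034440385174493, -0.04085288405130649, 0.18234708073681327], [0.6386475179641896, 0.12871729908246554, 0.395674158244759]]
side sash 0.78 1778 [[0.5705674661129749, -0.18015245155491097, 0.17465714205726707], [0.6021932612100803, -0.03706650129806277, 0.1824949671008081], [0.6386682646942526, 0.1834574039762588, 0.4186026147888019]]
side mark 0.73 151 [[0.6001004948749505, -0.230800679120873, 0.28149007047259866], [0.6182703855544041, -0.19138918334319133, 0.2950593319948115], [0.6385288339926118, -0.16091797382708783, 0.30274539019083735]]
mark [383.0, 201.1] [299.0, 164.8] [ 0.6047 -0.1525  0.2985] gap 0.005204576731100007
guide [401.7, 210.0] [291.3, 195.3] [ 0.6292 -0.2158  0.1472] gap 0.020336059661989193
lip [314.3, 222.5] [307.9, 235.1] [ 0.5752 -0.005   0.1799] gap 0.01180040985138378
```

View pics/c1.png

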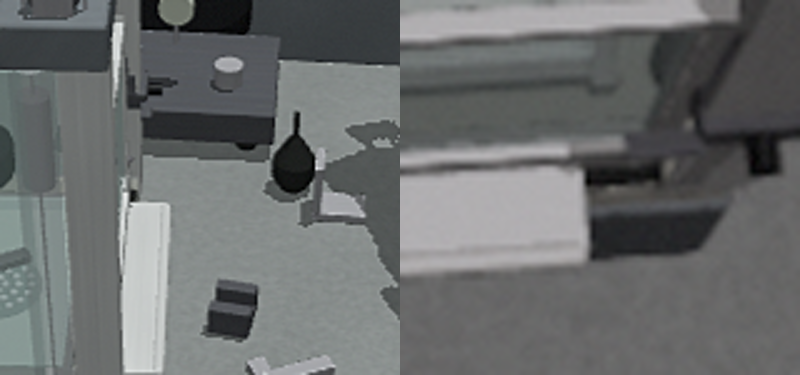

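play_rows(commands=[{"travel":[0.28,-0.25,-0.4],"delta_rot":[0,0,0],"gripper":-1},{"travel":[0.56,-0.5,-0.7],"delta_rot":[0,0,0],"gripper":-1},{"travel":[0.85,-0.75,-0.9],"delta_rot":[0,0,0],"gripper":-1},{"travel":[0.85,-0.75,-0.9],"delta_rot":[0,0,0],"gripper":-1}])

```text
clock: 2.6
tool_pos: [0.3129, -0.4247, 0.376]
eef_rot: [0.981, 0.193, 0.001, 0.001]
contact_force: [0.8, 0.3, 0.0]
opening: 0.573
```

```bash
cat > fk.py <<'E'
import numpy as np,itertools
from scipy.spatial.transform import Rotation as R
from scipy.optimize import least_squares
q0=np.array([1.2198,.6899,-.1945,1.5663,.1573,.9025,-.2151])
def fk(q,p,s):
    # p: h,L1,L2,L3, base yaw, tool yaw
    T=R.from_euler('z',p[4]); x=np.array([0,0,p[0]])
    ax='zyzyzyz'; d=[0,0,p[1],0,p[2],0,p[3]]
    for a,sg,qi,l in zip(ax,s,q,d):
        x=x+T.apply([0,0,l]); T=T*R.from_euler(a,sg*qi)
    return x,T*R.from_euler('z',p[5])
E
python3 - <<'E'
from h import *; from fk import *
import json
np.set_printoptions(precision=4,suppress=True)
st=r.get_state(); print(st["clock"],st["q"],st["tool_pos"],st["eef_rot"])
D=[(q0,np.array([.2343,-.5787,.2379]),R.from_quat([.9815,.1912,-.0002,-.0009])),(np.array(st["q"]),np.array(st["tool_pos"]),R.from_quat(st["eef_rot"]))]
res=[]
for s in itertools.product([1,-1],repeat=4):
    sg=[s[0],1,s[1],1,s[2],1,s[3]]
    def f(p):
        e=[]
        for q,x,T in D:
            a,b=fk(q,p,sg); e+=list(a-x)+list((b.inv()*T).as_rotvec())
        return np.array(e)
    for y in(0,1.5,3.1,-1.5):
      for t in (0,1.5,3.1,-1.5):
        o=least_squares(f,[.36,.42,.44,.25,y,t]); res.append((o.cost,sg,o.x))
res.sort(key=lambda a:a[0])
for a in res[:6]: print(a)
E
```

```text
2.6 [ 0.9977  0.409  -0.2273  1.6537  0.1004  1.0871 -0.44  ] [ 0.3129 -0.4247  0.376 ] [0.9812 0.1931 0.0013 0.0011]
(np.float64(4.496706307335026e-06), [-1, 1, -1, 1, -1, 1, -1], array([-4.3715,  0.4893,  0.3962, -4.4798, -0.092 ,  1.4788]))
(np.float64(4.496706307335424e-06), [-1, 1, -1, 1, -1, 1, -1], array([-4.3715,  0.4893,  0.3962, -4.4798, -0.092 ,  1.4788]))
(np.float64(4.496706307336077e-06), [-1, 1, -1, 1, -1, 1, -1], array([-4.3715,  0.4893,  0.3962, -4.4798, -0.092 ,  1.4788]))
(np.float64(4.496706307337027e-06), [-1, 1, -1, 1, -1, 1, -1], array([-4.3715,  0.4893,  0.3962, -4.4798, -0.092 ,  1.4788]))
(np.float64(4.49670630733738e-06), [-1, 1, -1, 1, -1, 1, -1], array([-4.3715,  0.4893,  0.3962, -4.4798, -0.092 , -4.8044]))
(np.float64(4.496706307339381e-06), [-1, 1, -1, 1, -1, 1, -1], array([-4.3715,  0.4893,  0.3962, -4.4798, -0.092 ,  1.4788]))
```

play_rows(commands=[{"travel":[0,0,0],"delta_rot":[-0.05,-0.02,0],"gripper":-1},{"travel":[0,0,0],"delta_rot":[-0.103,-0.041,0],"gripper":-1},{"travel":[0,0,0],"delta_rot":[-0.155,-0.062,0],"gripper":-1},{"travel":[0,0,0],"delta_rot":[-0.206,-0.083,0],"gripper":-1},{"travel":[0,0,0],"delta_rot":[-0.206,-0.083,0],"gripper":-1}])

```text
clock: 3.22
tool_pos: [0.311, -0.4265, 0.3739]
eef_rot: [0.922, 0.18, -0.064, 0.337]
contact_force: [0.7, -0.3, 0.0]
opening: 0.011
```

```bash
cat > fit.py <<'E'
from h import *; from fk import *
np.set_printoptions(precision=4,suppress=True)
st=r.get_state(); print(st["clock"],st["q"],st["tool_pos"],st["eef_rot"])
D=[(q0,np.array([.2343,-.5787,.2379]),R.from_quat([.9815,.1912,-.0002,-.0009])),
(np.array([0.9977,0.409,-0.2273,1.6537,0.1004,1.0871,-0.44]),np.array([.3129,-.4247,.376]),R.from_quat([.9812,.1931,.0013,.0011])),
(np.array(st["q"]),np.array(st["tool_pos"]),R.from_quat(st["eef_rot"]))]
sg=[-1,1,-1,1,-1,1,-1]
def f(p):
    e=[]
    for q,x,T in D:
        a,b=fk(q,p,sg); e+=list(a-x)+list((b.inv()*T).as_rotvec())
    return np.array(e)
o=least_squares(f,[.36,.42,.44,.25,-.09,1.48]);P=o.x; print(o.cost,P)
lo=np.array([-3.01,-.46,-1.47,.13,-1,.04,-2.66]);hi=np.array([3.01,2.08,1.51,2.56,4.14,2.09,2.66])
def ik(x,T,q,w=.01):
    g=lambda v:np.r_[10*(fk(v,P,sg)[0]-x),(fk(v,P,sg)[1].inv()*T).as_rotvec(),w*(v-q)]
    o=least_squares(g,np.clip(q,lo+.01,hi-.01),bounds=(lo,hi)); return o.x,np.abs(g(o.x)[:6]).max()
E
python3 - <<'E'
from fit import *
# final: tool z = machine x (yaw .063), tool y = +-machine y
for fl in(1,-1):
  for z in (.15,.31):
    c=R.from_euler('z',.063)
    T=c*R.from_matrix(np.array([[0,0,1],[0,fl,0],[-fl,0,0]]))
    best=[]
    for q1 in(-.6,-.2,.2,.6):
      for q3 in(-.6,0,.6):
        for q5 in(0,1.5,3.1):
          for q7 in(-1.5,0,1.5):
            q,e=ik(np.array([.588,-.01,z]),T,np.array([q1,.8,q3,2.2,q5,1.5,q7]),1e-4); best.append((e,q))
    best.sort(key=lambda a:a[0]); print(fl,z); 
    for e,q in best[:30:5]: print(e,q)
E
```

```text
3.225 [ 0.3947  0.2804  0.1229  2.1753  1.1319  0.6307 -1.6087] [ 0.311  -0.4265  0.3739] [ 0.9218  0.1803 -0.0641  0.3371]
0.0008035528661533568 [ 0.3434  0.5953  0.3258  0.3673 -0.0439  1.5304]
1 0.15
0.17932808525072177 [ 0.892   2.08   -0.8676  2.56    4.14    1.5119  0.0636]
0.17932812308147397 [ 0.892   2.08   -0.8676  2.56    4.14    1.5119  0.0636]
0.17932815079344047 [ 0.892   2.08   -0.8676  2.56    4.14    1.5119  0.0636]
0.17932818275331336 [ 0.892   2.08   -0.8676  2.56    4.14    1.5119  0.0636]
0.1793282351978762 [ 0.892   2.08   -0.8676  2.56    4.14    1.5119  0.0636]
0.17932830523549806 [ 0.892   2.08   -0.8676  2.56    4.14    1.5119  0.0636]
1 0.31
0.4128442243781014 [ 1.0683  1.9535 -1.4407  2.56    3.633   0.9097  0.1185]
0.4128446332691181 [ 1.064   1.927  -1.3939  2.56    3.691   0.9341  0.0652]
0.4128452859012671 [ 1.0204  1.7915 -1.1493  2.56    3.9538  1.0983 -0.172 ]
0.4128461143556263 [ 1.0334  1.8218 -1.2056  2.56    3.8994  1.0558 -0.1237]
0.41284752892925675 [ 1.0348  1.8256 -1.2124  2.56    3.8926  1.0509 -0.1176]
0.4128491997226141 [ 0.9974  1.7464 -
[... 283 characters left out ...]
2765013849207183 [-0.6313  2.08    0.6651  2.56    1.8604  2.09   -0.2263]
0.22765013923325655 [-0.6313  2.08    0.6651  2.56    1.8604  2.09   -0.2263]
0.2276501407067977 [-0.6313  2.08    0.6651  2.56    1.8604  2.09   -0.2263]
-1 0.31
0.409695465700956 [ 1.0279  2.08   -1.47    2.56    3.7083  0.9527 -2.66  ]
0.4578835861285339 [ 0.9475  1.5575 -0.8405  2.56    4.14    1.2896  2.66  ]
0.45788367097806526 [ 0.9475  1.5575 -0.8405  2.56    4.14    1.2896  2.66  ]
0.4578837330297905 [ 0.9475  1.5575 -0.8405  2.56    4.14    1.2896  2.66  ]
0.45788384132866944 [ 0.9475  1.5575 -0.8405  2.56    4.14    1.2896  2.66  ]
0.4578840063141236 [ 0.9475  1.5575 -0.8405  2.56    4.14    1.2896  2.66  ]
```

play_rows(commands=[{"travel":[0.18,-0.06,-0.04],"delta_rot":[-0.05,-0.02,0],"gripper":-1},{"travel":[0.37,-0.12,-0.08],"delta_rot":[-0.103,-0.041,0],"gripper":-1},{"travel":[0.55,-0.18,-0.11],"delta_rot":[-0.155,-0.062,0],"gripper":-1},{"travel":[0.74,-0.23,-0.15],"delta_rot":[-0.206,-0.083,0],"gripper":-1},{"travel":[0.74,-0.23,-0.15],"delta_rot":[-0.232,-0.094,0],"gripper":-1},{"travel":[0.74,-0.23,-0.15],"delta_rot":[-0.232,-0.094,0],"gripper":-1}])

```text
clock: 3.98
tool_pos: [0.421, -0.3578, 0.3351]
eef_rot: [0.742, 0.176, -0.141, 0.631]
contact_force: [0.0, -0.5, -0.5]
opening: 0.004
```

```bash
cat > fit.py <<'E'
from h import *; from fk import *
import json,sys
np.set_printoptions(precision=4,suppress=True)
lo=np.array([-3.01,-.46,-1.47,.13,-1,.04,-2.66]);hi=np.array([3.01,2.08,1.51,2.56,4.14,2.09,2.66])
sg=[-1,1,-1,1,-1,1,-1]
try: D=json.load(open("d.json"))
except Exception:
    D=[[q0.tolist(),[.2343,-.5787,.2379],[.9815,.1912,-.0002,-.0009]],
[[0.9977,0.409,-0.2273,1.6537,0.1004,1.0871,-0.44],[.3129,-.4247,.376],[.9812,.1931,.0013,.0011]],
[[0.3947,0.2804,0.1229,2.1753,1.1319,0.6307,-1.6087],[0.311,-0.4265,0.3739],[0.9218,0.1803,-0.0641,0.3371]]]
st=r.get_state(); D.append([list(map(float,st[k])) for k in("q","tool_pos","eef_rot")]); json.dump(D,open("d.json","w"))
print(st["clock"],st["q"],st["tool_pos"],st["eef_rot"],st["contact_force"])
# p: 8 offset vectors (before j1..j7, tool), tool yaw+base yaw
def fk2(q,p):
    o=p[:24].reshape(8,3); T=R.from_euler('z',p[24]); x=np.zeros(3)
    for i in range(7):
        x=x+T.apply(o[i]); T=T*R.from_euler('zyzyzyz'[i],sg[i]*q[i])
    x=x+T.apply(o[7]); return x,T*R.from_euler('z',p[25])
p0=np.zeros(26); p0[[5,11,17,23]]=[.35,.47,.40,.3]; p0[25]=1.57
def f(p):
    e=[]
    for q,x,t in D:
        a,b=fk2(q,p); e+=list(1000*(a-x))+list(1000*(b.inv()*R.from_quat(t)).as_rotvec())
    w=np.ones(26)*20; w[[5,11,17,23]]=3
    return np.r_[e,w*(p-p0)]
o=least_squares(f,p0);P=o.x; n=6*len(D)
print("resid mm/mrad\n",o.fun[:n].reshape(-1,6).round(1)); print(P[:24].reshape(8,3),P[24:])
def ik(x,T,q,w=.01):
    def g(v):
        a,b=fk2(v,P); return np.r_[10*(a-x),(b.inv()*T).as_rotvec(),w*(v-q)]
    o=least_squares(g,np.clip(q,lo+.01,hi-.01),bounds=(lo,hi)); return o.x,np.abs(o.fun[:6]).max()
E
python3 fit.py
```

```text
3.975 [ 0.2194  0.8311 -0.3939  2.297   1.5367  1.6944 -2.6458] [ 0.421  -0.3578  0.3351] [ 0.7425  0.1765 -0.1414  0.6305] [ 0.0025 -0.519  -0.5393]
resid mm/mrad
 [[ 0.  -0.   0.   0.1  0.1  0. ]
 [-0.   0.  -0.   0.   0.   0. ]
 [ 0.  -0.   0.  -0.   0.1  0. ]
 [-0.   0.  -0.   0.  -0.  -0.1]]
[[-0.0015 -0.0044 -0.    ]
 [ 0.0024 -0.008   0.3499]
 [ 0.0036 -0.008   0.002 ]
 [-0.0017 -0.0118  0.5602]
 [ 0.0007 -0.0118 -0.0012]
 [ 0.0017 -0.0008  0.3469]
 [ 0.0024 -0.0008  0.0005]
 [ 0.0035 -0.0006  0.3243]] [0.     1.5709]
```

```bash
cat > s.py <<'E'
from fit import *
rng=np.random.default_rng(0)
def best(x,yaw,pit,roll,n=14):
    T=R.from_euler('z',yaw)*R.from_euler('y',pit)*R.from_matrix(np.array([[0,0,1],[0,-1,0],[1,0,0]]))*R.from_euler('z',roll)
    b=(9,None)
    for _ in range(n):
        q,e=ik(x,T,np.array([rng.uniform(-1.2,1.2),rng.uniform(-.3,2),rng.uniform(-1.4,1.4),2.1,rng.uniform(-.5,4),rng.uniform(.3,2),rng.uniform(-2.5,2.5)]),1e-5)
        if e<b[0]: b=(e,q)
        if e<.002: break
    return b
for yaw in(.06,-.4,.5,-.8,.9):
  for pit in(0,.3,-.3):
    for roll in(0,np.pi):
      rs=[best(np.array([.588,-.01,z]),yaw,pit,roll) for z in(.15,.31)]
      print(yaw,pit,round(roll,1),[ (round(e,3),q.round(2).tolist()) if e<.05 else round(e,2) for e,q in rs])
E
timeout 500 python3 s.py | tail -30
```

```text
0.06 0 0 [(np.float64(0.046), [-0.63, 2.08, 0.96, 2.56, 2.25, 2.09, -0.18]), np.float64(0.25)]
0.06 0 3.1 [(np.float64(0.0), [0.53, 1.8, -0.88, 2.55, 3.76, 2.09, -0.18]), np.float64(0.24)]
0.06 0.3 0 [np.float64(0.17), np.float64(0.16)]
0.06 0.3 3.1 [np.float64(0.14), np.float64(0.17)]
0.06 -0.3 0 [(np.float64(0.0), [-0.65, 2.05, 0.72, 2.37, 1.93, 2.09, -0.01]), np.float64(0.12)]
0.06 -0.3 3.1 [(np.float64(0.026), [0.54, 1.87, -0.71, 2.34, 4.14, 2.09, -0.22]), np.float64(0.05)]
-0.4 0 0 [(np.float64(0.0), [-0.59, 1.53, 0.11, 2.47, 2.05, 1.94, 0.78]), np.float64(0.08)]
-0.4 0 3.1 [(np.float64(0.0), [-0.85, 1.64, 0.49, 2.47, 2.13, 1.55, -2.62]), np.float64(0.06)]
-0.4 0.3 0 [(np.float64(0.0), [-0.27, 1.28, -0.35, 2.56, 2.23, 1.97, 1.29]), (np.float64(0.008), [0.11, 1.02, -1.16, 2.56, 2.01, 2.09, 1.93])]
-0.4 0.3 3.1 [(np.float64(0.0), [-0.38, 1.27, -0.19, 2.55, 2.25, 1.84, -1.96]), (np.float64(0.0), [0.02, 0.95, -0.97, 2.56, 2.04, 1.96, -1.31])]
-0.4 -0.3 0 [(np.float64(0.0), [-0.65, 1.7, 0.21, 2.27, 1.81, 1.99, 0.66]), (np.float64(0.0), [-1.0, 1.8, 1.06, 2.55, 2.25, 1.27, 0.18])]
-0.4
[... 1925 characters left out ...]
3.1 [(np.float64(0.0), [1.22, 1.8, -1.28, 2.02, -1.0, 0.16, -1.81]), (np.float64(0.014), [1.21, 1.54, -1.47, 2.16, 4.14, 0.12, -0.97])]
0.9 0.3 0 [(np.float64(0.0), [1.11, 1.47, -1.15, 2.1, 4.14, 0.14, 2.24]), (np.float64(0.001), [1.17, 1.22, -1.39, 2.11, -1.0, 0.04, 0.79])]
0.9 0.3 3.1 [(np.float64(0.0), [1.1, 1.46, -1.12, 2.12, 4.14, 0.19, -0.9]), (np.float64(0.0), [1.18, 1.27, -1.47, 2.15, 1.82, 0.06, 1.11])]
0.9 -0.3 0 [(np.float64(0.0), [1.18, 1.89, -1.14, 1.87, -1.0, 0.59, 1.45]), (np.float64(0.043), [1.2, 1.77, -1.47, 2.02, -1.0, 0.32, 1.22])]
0.9 -0.3 3.1 [(np.float64(0.0), [1.18, 1.91, -1.15, 1.89, -1.0, 0.57, -1.68]), (np.float64(0.05), [1.2, 1.78, -1.47, 2.03, -1.0, 0.32, -1.91])]
```

```bash
cat > s2.py <<'E'
from fit import *
def tr(yaw,pit,roll): return R.from_euler('z',yaw)*R.from_euler('y',pit)*R.from_matrix(np.array([[0,0,1],[0,-1,0],[1,0,0]]))*R.from_euler('z',roll)
if __name__=="__main__":
  print("now tool axes\n",R.from_quat(st["eef_rot"]).as_matrix())
  for yaw in(-.4,-.55,-.7):
   for pit in(0,-.15,-.3):
    for roll in(np.pi/2,-np.pi/2):
      out=[]
      for z in(.13,.22,.33):
        b=None
        for q3 in(-.5,0,.4):
         for q1 in(-.3,-.8):
          q,e=ik(np.array([.588,-.01,z]),tr(yaw,pit,roll),np.array([q1,1.3,q3,2.2,1.8,1.6,-.5 if roll>0 else .5]),.003)
          m=min(np.minimum(q-lo,hi-q))
          if e<.01 and (b is None or m>b[0]): b=(m,q)
        out.append("--" if b is None else (round(b[0],2),b[1].round(2).tolist()))
      print(yaw,pit,round(roll,1),*out)
E
timeout 500 python3 s2.py|tail -22
```

```text
now tool axes
 [[ 0.8978  0.4403  0.0126]
 [ 0.0838 -0.1425 -0.9862]
 [-0.4324  0.8865 -0.1649]]
-0.4 0 1.6 (np.float64(0.13), [-0.62, 1.57, 0.14, 2.43, 2.04, 1.9, -0.82]) (np.float64(0.0), [-0.48, 1.37, -0.06, 2.56, 2.06, 2.06, -0.63]) --
-0.4 0 -1.6 (np.float64(0.12), [-0.76, 1.61, 0.33, 2.44, 2.07, 1.7, 2.19]) (np.float64(0.0), [-0.47, 1.35, -0.08, 2.56, 2.06, 2.07, 2.53]) --
-0.4 -0.15 1.6 (np.float64(0.23), [-0.74, 1.69, 0.29, 2.33, 1.92, 1.8, -0.94]) (np.float64(0.07), [-0.63, 1.5, 0.19, 2.49, 1.96, 1.96, -0.86]) --
-0.4 -0.15 -1.6 (np.float64(0.21), [-0.74, 1.68, 0.29, 2.35, 1.92, 1.8, 2.2]) (np.float64(0.06), [-0.73, 1.52, 0.34, 2.5, 1.99, 1.81, 2.2]) --
-0.4 -0.3 1.6 (np.float64(0.28), [-0.76, 1.77, 0.33, 2.22, 1.79, 1.81, -0.95]) (np.float64(0.17), [-0.74, 1.63, 0.36, 2.39, 1.85, 1.84, -0.98]) (np.float64(0.01), [-0.63, 1.35, 0.25, 2.55, 1.94, 2.02, -0.83])
-0.4 -0.3 -1.6 (np.float64(0.3), [-0.78, 1.77, 0.35, 2.24, 1.79, 1.79, 2.19]) (np.float64(0.15), [-0.71, 1.59, 0.31, 2.41, 1.85, 1.91, 2.19]) (np.float64(0.0), [-0.71, 1.38, 0.39, 2.56, 1.97, 1.9, 2.24])
-0.55 0 1.6 (np.
[... 1756 characters left out ...]
 1.72, 1.68, -0.5]) (np.float64(0.2), [-0.58, 1.1, -0.08, 2.36, 1.75, 1.86, -0.3])
-0.7 -0.15 -1.6 (np.float64(0.12), [-0.91, 1.59, 0.38, 2.16, 1.67, 1.35, 2.54]) (np.float64(0.13), [-0.97, 1.46, 0.52, 2.29, 1.76, 1.25, 2.53]) (np.float64(0.1), [-1.07, 1.32, 0.8, 2.39, 1.93, 1.05, 2.56])
-0.7 -0.3 1.6 (np.float64(0.43), [-0.81, 1.65, 0.27, 2.05, 1.59, 1.62, -0.57]) (np.float64(0.36), [-0.82, 1.49, 0.31, 2.2, 1.64, 1.6, -0.57]) (np.float64(0.23), [-0.73, 1.23, 0.21, 2.33, 1.71, 1.75, -0.45])
-0.7 -0.3 -1.6 (np.float64(0.1), [-0.86, 1.65, 0.33, 2.06, 1.57, 1.54, 2.56]) (np.float64(0.11), [-0.91, 1.52, 0.44, 2.21, 1.64, 1.45, 2.55]) (np.float64(0.08), [-0.99, 1.36, 0.65, 2.34, 1.77, 1.3, 2.58])
```

```bash
cat > mv.py <<'E'
from s2 import *
# print travel & delta_rot (units of the move) from current commanded(measured) pose to targets
def goto(x,T,x0=None,T0=None):
    x0=np.array(st["tool_pos"]) if x0 is None else x0; T0=R.from_quat(st["eef_rot"]) if T0 is None else T0
    return T0.inv().apply(np.array(x)-x0)/.15,(T0.inv()*T).as_rotvec()/np.pi
E
python3 - <<'E' | tail -12
from mv import *
from scipy.spatial.transform import Slerp
Tf=tr(-.65,-.1,np.pi/2); T0=R.from_quat(st["eef_rot"]); x0=np.array(st["tool_pos"]); xf=np.array([.45,.05,.26])
sl=Slerp([0,1],R.concatenate([T0,Tf])); print("angle",(T0.inv()*Tf).magnitude())
q=np.array(st["q"])
for k in range(1,7):
    a=k/6; x=x0+a*(xf-x0); q,e=ik(x,sl(a),q,.003); print(k,round(e,4),q)
for k in(2,4,6):
    a=k/6;b=(k-2)/6; print(*goto(x0+a*(xf-x0),sl(a),x0+b*(xf-x0),sl(b)))
E
```

```text
[ 0.0024 -0.0008  0.0005]
 [ 0.0035 -0.0006  0.3243]] [-0.      1.5708]
angle 2.766590140851281
1 0.0 [ 0.0127  1.0201 -0.3392  2.3137  1.3883  1.8734 -2.4882]
2 0.0 [-0.152   1.1983 -0.3154  2.338   1.2629  2.0013 -2.3025]
3 0.0 [-0.2971  1.3461 -0.3254  2.3822  1.1652  2.09   -2.0755]
4 0.0 [-0.4711  1.4387 -0.325   2.4485  1.1265  2.09   -1.766 ]
5 0.0 [-0.6177  1.4596 -0.4016  2.5168  1.1271  2.09   -1.3721]
6 0.0 [-0.7107  1.3834 -0.5445  2.5439  1.1766  2.09   -0.8388]
[ 0.2059 -0.2488 -0.8655] [-0.1196 -0.0641 -0.2603]
[ 0.0305  0.2124 -0.8985] [-0.1196 -0.0641 -0.2603]
[-0.4071  0.3778 -0.7381] [-0.1196 -0.0641 -0.2603]
```

```bash
python3 - <<'E' | tail -24
from mv import *
from scipy.spatial.transform import Slerp
T0=R.from_quat(st["eef_rot"]); x0=np.array(st["tool_pos"])
W=[(x0,T0),(np.array([.43,-.26,.30]),T0*R.from_euler('z',-1.4)),(np.array([.48,-.02,.20]),tr(-.75,-.1,np.pi/2)),(np.array([.50,.045,.135]),tr(-.65,-.1,np.pi/2)),(np.array([.588,-.01,.135]),tr(-.65,-.1,np.pi/2)),(np.array([.588,-.01,.3]),tr(-.65,-.1,np.pi/2))]
q=np.array(st["q"])
for (xa,Ta),(xb,Tb) in zip(W,W[1:]):
    sl=Slerp([0,1],R.concatenate([Ta,Tb]))
    print("go",*goto(xb,Tb,xa,Ta),(Ta.inv()*Tb).magnitude())
    for a in(.33,.67,1):
        q,e=ik(xa+a*(xb-xa),sl(a),q,.003); print(round(e,4),q)
E
```

```text
[ 0.0007 -0.0118 -0.0012]
 [ 0.0017 -0.0008  0.3469]
 [ 0.0024 -0.0008  0.0005]
 [ 0.0035 -0.0006  0.3243]] [-0.      1.5708]
go [ 0.2095 -0.2742 -0.6038] [-0.     -0.     -0.4456] 1.4
0.0 [ 0.1524  0.8644 -0.4111  2.2916  1.4648  1.7153 -2.2306]
0.0 [ 0.0929  0.9016 -0.4416  2.2788  1.3929  1.7435 -1.7997]
0.0 [ 0.0443  0.94   -0.4829  2.2598  1.3262  1.7786 -1.3794]
go [ 0.7851  0.5968 -1.4639] [-0.0974 -0.2724 -0.392 ] 1.5305758079427745
0.0 [-0.1889  1.1829 -0.4386  2.3275  1.2845  1.9362 -1.3033]
0.0 [-0.3756  1.3831 -0.4306  2.3873  1.2801  2.0589 -1.1189]
0.0 [-0.5485  1.4863 -0.4049  2.459   1.3687  2.09   -0.8131]
go [-0.408   0.4114 -0.2401] [-0.     -0.0317  0.0032] 0.10000000000000007
0.0 [-0.5814  1.5115 -0.3847  2.4043  1.4087  2.09   -0.7763]
0.0 [-0.6133  1.5368 -0.3659  2.3463  1.4505  2.09   -0.7353]
0.0 [-0.6422  1.561  -0.3496  2.2885  1.4916  2.09   -0.693 ]
go [-0.0631  0.0688  0.6855] [0. 0. 0.] 0.0
0.0 [-0.5834  1.5402 -0.2994  2.2682  1.5958  2.0845 -0.6252]
0.0 [-0.529   1.5173 -0.2463  2.2395  1.702   2.0656 -0.552 ]
0.0 [-0.4816  1.4952 -0.1949  2.2048  1.8004  2.0357 -0.4817]
go [ 0.     -1.0945  0.1098] [0. 0. 0.] 0.0
0.0 [-0.4824  1.3894 -0.2067  2.2851  1.7865  2.0263 -0.4576]
0.0 [-0.4837  1.2708 -0.218   2.3514  1.7816  2.0067 -0.4063]
0.0 [-0.4844  1.1451 -0.2277  2.3971  1.7871  1.9772 -0.3273]
```

play_rows(commands=[{"travel":[0.025,-0.035,-0.075],"delta_rot":[0,0,-0.056],"gripper":-1},{"travel":[0.05,-0.07,-0.15],"delta_rot":[0,0,-0.112],"gripper":-1},{"travel":[0.08,-0.1,-0.22],"delta_rot":[0,0,-0.168],"gripper":-1},{"travel":[0.1,-0.14,-0.3],"delta_rot":[0,0,-0.224],"gripper":-1},{"travel":[0.13,-0.17,-0.38],"delta_rot":[0,0,-0.28],"gripper":-1},{"travel":[0.16,-0.2,-0.45],"delta_rot":[0,0,-0.336],"gripper":-1},{"travel":[0.18,-0.24,-0.53],"delta_rot":[0,0,-0.392],"gripper":-1},{"travel":[0.21,-0.27,-0.6],"delta_rot":[0,0,-0.445],"gripper":-1},{"travel":[0.21,-0.27,-0.6],"delta_rot":[0,0,-0.445],"gripper":-1}])

```text
clock: 5.1
tool_pos: [0.4286, -0.263, 0.3012]
eef_rot: [0.458, 0.611, -0.513, 0.391]
contact_force: [-0.3, -0.6, -1.1]
opening: 0.002
```

```bash
python3 - <<'E'
from mv import *
from scipy.spatial.transform import Slerp
T0=R.from_quat(st["eef_rot"]); x0=np.array(st["tool_pos"])
W=[(x0,T0),(np.array([.48,-.02,.20]),tr(-.75,-.1,np.pi/2))]
q=np.array(st["q"])
(xa,Ta),(xb,Tb)=W
sl=Slerp([0,1],R.concatenate([Ta,Tb]))
for a in(.25,.5,.75,1):
        q,e=ik(xa+a*(xb-xa),sl(a),q,.003); print(round(e,4),q)
xm=xa+.5*(xb-xa)
print("go1",*goto(xm,sl(.5))); print("go2",*goto(xb,Tb,xm,sl(.5)),(Ta.inv()*Tb).magnitude())
E
```

```text
5.1 [ 0.0333  0.9195 -0.452   2.2665  1.3259  1.7487 -1.3727] [ 0.4286 -0.263   0.3012] [ 0.4583  0.6113 -0.5135  0.3907] [-0.274  -0.6016 -1.0954]
resid mm/mrad
 [[ 0.  -0.   0.   0.1  0.1  0. ]
 [-0.   0.  -0.   0.   0.   0.1]
 [ 0.  -0.   0.  -0.   0.1  0.1]
 [-0.  -0.  -0.  -0.   0.  -0. ]
 [-0.  -0.  -0.  -0.   0.  -0. ]
 [-0.  -0.  -0.  -0.   0.  -0. ]
 [-0.  -0.  -0.  -0.   0.  -0. ]
 [-0.  -0.  -0.  -0.   0.  -0. ]
 [-0.   0.   0.  -0.  -0.  -0. ]]
[[-0.0006 -0.0001 -0.0001]
 [ 0.0006 -0.0095  0.3474]
 [ 0.0029 -0.0095  0.0021]
 [-0.0034 -0.0125  0.5612]
 [-0.0006 -0.0125 -0.0012]
 [ 0.0014 -0.0002  0.3479]
 [ 0.001  -0.0002  0.0006]
 [-0.     -0.0001  0.3245]] [-0.      1.5708]
0.0 [-0.1505  1.1087 -0.421   2.323   1.2913  1.875  -1.3275]
0.0 [-0.3038  1.2756 -0.4083  2.3679  1.2717  1.9737 -1.2239]
0.0 [-0.4303  1.404  -0.4173  2.4136  1.2846  2.0573 -1.0573]
0.0 [-0.5522  1.4755 -0.414   2.4671  1.3567  2.09   -0.8127]
go1 [ 0.4016  0.2982 -0.7409] [-0.0494 -0.1371 -0.1969]
go2 [-0.1868  0.488  -0.7253] [-0.0494 -0.1371 -0.1969] 1.5394098473334337
```

play_rows(commands=[{"travel":[0.08,0.06,-0.15],"delta_rot":[-0.01,-0.027,-0.04],"gripper":-1},{"travel":[0.16,0.12,-0.3],"delta_rot":[-0.02,-0.055,-0.08],"gripper":-1},{"travel":[0.24,0.18,-0.45],"delta_rot":[-0.03,-0.082,-0.12],"gripper":-1},{"travel":[0.32,0.24,-0.6],"delta_rot":[-0.04,-0.11,-0.16],"gripper":-1},{"travel":[0.4,0.3,-0.74],"delta_rot":[-0.05,-0.137,-0.197],"gripper":-1},{"travel":[0.4,0.3,-0.74],"delta_rot":[-0.05,-0.137,-0.197],"gripper":-1}])

```text
clock: 5.85
tool_pos: [0.454, -0.1417, 0.2498]
eef_rot: [0.102, 0.663, -0.643, 0.37]
contact_force: [-0.5, 0.5, -0.0]
opening: 0.007
```

play_rows(commands=[{"travel":[-0.04,0.1,-0.15],"delta_rot":[-0.01,-0.027,-0.04],"gripper":-1},{"travel":[-0.08,0.2,-0.3],"delta_rot":[-0.02,-0.055,-0.08],"gripper":-1},{"travel":[-0.12,0.3,-0.45],"delta_rot":[-0.03,-0.082,-0.12],"gripper":-1},{"travel":[-0.15,0.4,-0.6],"delta_rot":[-0.04,-0.11,-0.16],"gripper":-1},{"travel":[-0.19,0.49,-0.73],"delta_rot":[-0.05,-0.137,-0.197],"gripper":-1},{"travel":[-0.19,0.49,-0.73],"delta_rot":[-0.05,-0.137,-0.197],"gripper":-1}])

```text
clock: 6.6
tool_pos: [0.4798, -0.0204, 0.2011]
eef_rot: [0.267, -0.617, 0.679, -0.296]
contact_force: [-0.4, -0.3, 0.4]
opening: 0.002
```

```bash
python3 - <<'E' | grep -v '^ *\['
from mv import *
for n in("side",):
    s=viewer.snapshot(n); cv2.imwrite(f"pics/{n}1.png",s["color"][:,:,::-1])
for x,y in(([.50,.045,.135],-.65),):
    print("go",*goto(np.array(x),tr(y,-.1,np.pi/2))); print(ik(np.array(x),tr(y,-.1,np.pi/2),np.array(st["q"]),.003))
E
```

```text
6.6 [-0.5787  1.4678 -0.3807  2.4737  1.3657  2.0458 -0.8155] [ 0.4798 -0.0204  0.2011] [ 0.2672 -0.6167  0.6786 -0.2962] [-0.3833 -0.2609  0.4378]
resid mm/mrad
go [-0.4098  0.4203 -0.2404] [ 0.001  -0.0318  0.0022]
(array([-0.6487,  1.5526, -0.3582,  2.3002,  1.4756,  2.09  , -0.7   ]), np.float64(1.185868390485456e-06))
```

View pics/side1.png

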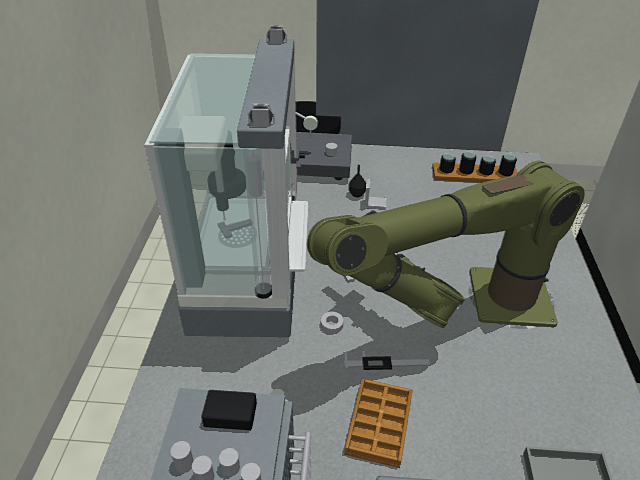

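The view shows the hand before the machine. The elbow, at about (340,245), is some 5 cm clear of the lip in x and higher, and the things on the bench are untouched. Next I'll lower the hand to the level below the lip.

play_rows(commands=[{"travel":[-0.1,0.1,-0.06],"delta_rot":[0,-0.008,0],"gripper":-1},{"travel":[-0.2,0.21,-0.12],"delta_rot":[0,-0.016,0],"gripper":-1},{"travel":[-0.3,0.31,-0.18],"delta_rot":[0,-0.024,0],"gripper":-1},{"travel":[-0.41,0.42,-0.24],"delta_rot":[0,-0.032,0],"gripper":-1},{"travel":[-0.41,0.42,-0.24],"delta_rot":[0,-0.032,0],"gripper":-1}])

```text
clock: 7.28
tool_pos: [0.4999, 0.0442, 0.1344]
eef_rot: [0.3, -0.601, 0.665, -0.326]
contact_force: [-0.7, -0.2, 0.3]
opening: 0.006
```

```bash
python3 - <<'E' | grep -v '^ *\['
from mv import *
s=viewer.snapshot("top"); c=s["color"][150:420,180:500,::-1]
cv2.imwrite("pics/t2.png",cv2.resize(c,None,fx=2.2,fy=2.2,interpolation=2))
x=np.array([.588,-.012,.135]);T=tr(-.65,-.1,np.pi/2)
print("go",*goto(x,T)); print(ik(x,T,np.array(st["q"]),.003))
d,vv=s["z_map"],0
m=viewer.outline_of("top","lip"); print(m[0]["at"],m[0]["conf"])
E
```

```text
7.275 [-0.6683  1.5476 -0.3315  2.3017  1.4789  2.0531 -0.6931] [0.4999 0.0442 0.1344] [ 0.3001 -0.6014  0.6647 -0.3262] [-0.698  -0.2136  0.2626]
resid mm/mrad
go [-0.0587  0.0628  0.6916] [ 0.0011 -0.0005  0.0022]
(array([-0.515 ,  1.4852, -0.1581,  2.2192,  1.7833,  1.9911, -0.5046]), np.float64(1.7944949959325385e-06))
```

View pics/t2.png

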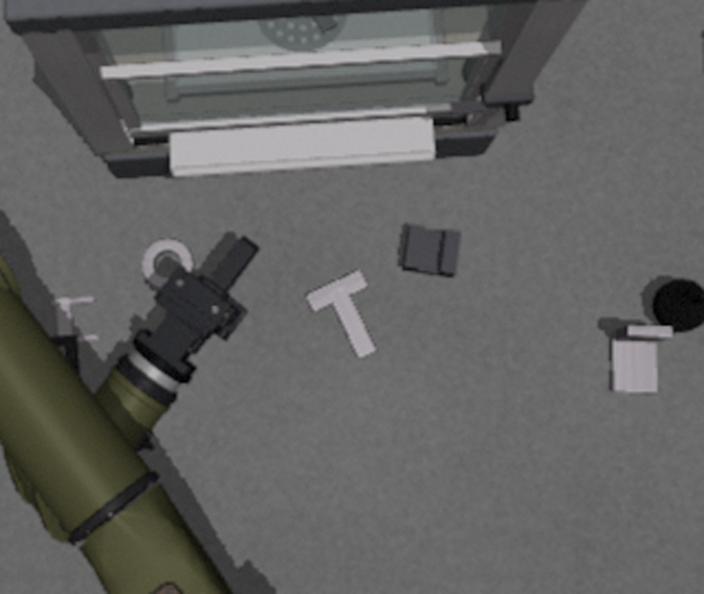

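The top view shows the fingers at (250,245) pointing at the lip, and the ring gauge still at its old place (256,269 in full-image pixels). I'll insert the fingertips under the lip now, slightly higher.

play_rows(commands=[{"travel":[0,-0.05,0.0],"delta_rot":[0,0,0],"gripper":-1},{"travel":[-0.02,-0.03,0.2],"delta_rot":[0,0,0],"gripper":-1},{"travel":[-0.04,-0.01,0.4],"delta_rot":[0,0,0],"gripper":-1},{"travel":[-0.05,0,0.55],"delta_rot":[0,0,0],"gripper":-1},{"travel":[-0.06,0.01,0.7],"delta_rot":[0,0,0],"gripper":-1},{"travel":[-0.06,0.01,0.7],"delta_rot":[0,0,0],"gripper":-1}])

```text
clock: 8.12
tool_pos: [0.5885, -0.0129, 0.1442]
eef_rot: [0.301, -0.6, 0.666, -0.325]
contact_force: [-0.4, -0.1, -0.6]
opening: 0.004
```

```bash
python3 - <<'E' | grep -v '^ *\['
from mv import *
T0=R.from_quat(st["eef_rot"]); print("up 10mm:",T0.inv().apply([0,0,.01])/.15, "tilt",T0.apply([0,0,1]))
for z in(.2,.3): print(ik(np.array([.588,-.012,z]),T0,np.array(st["q"]),.003))
E
```

```text
8.125 [-0.4913  1.467  -0.1899  2.2327  1.7886  2.0213 -0.476 ] [ 0.5885 -0.0129  0.1442] [ 0.3014 -0.6004  0.6656 -0.325 ] [-0.3687 -0.1374 -0.5976]
resid mm/mrad
up 10mm: [ 0.0007 -0.0663  0.0065] tilt [ 0.7914 -0.6035  0.0973]
(array([-0.4943,  1.3558, -0.2021,  2.3103,  1.7753,  2.0087, -0.444 ]), np.float64(1.1637160844957964e-06))
(array([-0.4976,  1.13  , -0.2166,  2.4042,  1.7811,  1.9588, -0.3145]), np.float64(4.3195156277692685e-06))
```

play_rows(commands=[{"travel":[0,-0.013,0.001],"delta_rot":[0,0,0],"gripper":-1},{"travel":[0,-0.027,0.002],"delta_rot":[0,0,0],"gripper":-1},{"travel":[0,-0.04,0.004],"delta_rot":[0,0,0],"gripper":-1},{"travel":[0,-0.053,0.005],"delta_rot":[0,0,0],"gripper":-1},{"travel":[0,-0.067,0.006],"delta_rot":[0,0,0],"gripper":-1},{"travel":[0,-0.067,0.006],"delta_rot":[0,0,0],"gripper":-1}])

```text
clock: 8.88
tool_pos: [0.5885, -0.0108, 0.1527]
eef_rot: [0.303, -0.601, 0.665, -0.326]
contact_force: [-1.0, -0.0, 0.4]
opening: 0.006
```

play_rows(commands=[{"travel":[0,-0.013,0.001],"delta_rot":[0,0,0],"gripper":-1},{"travel":[0,-0.027,0.002],"delta_rot":[0,0,0],"gripper":-1},{"travel":[0,-0.04,0.004],"delta_rot":[0,0,0],"gripper":-1},{"travel":[0,-0.053,0.005],"delta_rot":[0,0,0],"gripper":-1},{"travel":[0,-0.067,0.006],"delta_rot":[0,0,0],"gripper":-1},{"travel":[0,-0.067,0.006],"delta_rot":[0,0,0],"gripper":-1}])

```text
clock: 9.62
tool_pos: [0.5884, -0.0108, 0.1627]
eef_rot: [0.303, -0.601, 0.665, -0.325]
contact_force: [-0.8, -1.0, -4.5]
opening: 0.004
```

play_rows(commands=[{"travel":[0,-0.02,0.002],"delta_rot":[0,0,0],"gripper":-1},{"travel":[0,-0.04,0.004],"delta_rot":[0,0,0],"gripper":-1},{"travel":[0,-0.06,0.006],"delta_rot":[0,0,0],"gripper":-1},{"travel":[0,-0.08,0.008],"delta_rot":[0,0,0],"gripper":-1},{"travel":[0,-0.1,0.01],"delta_rot":[0,0,0],"gripper":-1},{"travel":[0,-0.12,0.012],"delta_rot":[0,0,0],"gripper":-1},{"travel":[0,-0.14,0.014],"delta_rot":[0,0,0],"gripper":-1},{"travel":[0,-0.16,0.016],"delta_rot":[0,0,0],"gripper":-1},{"travel":[0,-0.18,0.018],"delta_rot":[0,0,0],"gripper":-1},{"travel":[0,-0.2,0.02],"delta_rot":[0,0,0],"gripper":-1},{"travel":[0,-0.2,0.02],"delta_rot":[0,0,0],"gripper":-1}])

```text
clock: 11.0
tool_pos: [0.589, -0.0105, 0.1935]
eef_rot: [0.303, -0.6, 0.665, -0.326]
contact_force: [-2.2, -1.7, -2.3]
opening: 0.009
```

```bash
cat > look.py <<'E'
from h import *
np.set_printoptions(precision=4,suppress=True)
import sys
st=r.get_state(); print(st["clock"],st["q"],st["tool_pos"],st["contact_force"])
for n in("top","side"):
    s=viewer.snapshot(n); d=s["z_map"]; vv,uu=np.mgrid[:480,:640]
    if len(sys.argv)>1: cv2.imwrite(f"pics/{n}_{sys.argv[1]}.png",s["color"][:,:,::-1])
    P=np.stack([(uu-s["cx"])/s["fx"]*d,-(vv-s["cy"])/s["fy"]*d,-d],-1)@att(s).T+np.array(s["origin"])
    # lip top surface: strip 10..30 mm behind the bead front, away from the hand
    yy=P[...,1]; xf=.5717-.0629*yy
    m=(d>0)&(P[...,0]>xf+.004)&(P[...,0]<xf+.03)&(yy>-.14)&(yy<.12)&(P[...,2]>.15)&(P[...,2]<.37)
    z=P[m][:,2]
    h,e=np.histogram(z,np.arange(.15,.37,.004)); k=h.argmax(); sel=abs(z-e[k]-.002)<.006
    print(n,"lip top z",np.median(z[sel]),sel.sum(), "by y",[ (round(a,2),round(float(np.median(z[sel&(abs(P[m][:,1]-a)<.02)])),4)) for a in(-.1,0,.1) if (sel&(abs(P[m][:,1]-a)<.02)).sum()>5])
E
python3 look.py
```

```text
11.0 [-0.4951  1.3682 -0.201   2.301   1.7797  2.0108 -0.4453] [ 0.589  -0.0105  0.1935] [-2.161  -1.6955 -2.3445]
top lip top z 0.21761034786013544 1163 by y [(-0.1, 0.2179), (0, 0.2174), (0.1, 0.2172)]
side lip top z 0.21843862868743297 524 by y [(-0.1, 0.218), (0, 0.2185), (0.1, 0.2187)]
```

play_rows(commands=[{"travel":[0,-0.02,0.002],"delta_rot":[0,0,0],"gripper":-1},{"travel":[0,-0.04,0.004],"delta_rot":[0,0,0],"gripper":-1},{"travel":[0,-0.06,0.006],"delta_rot":[0,0,0],"gripper":-1},{"travel":[0,-0.08,0.008],"delta_rot":[0,0,0],"gripper":-1},{"travel":[0,-0.1,0.01],"delta_rot":[0,0,0],"gripper":-1},{"travel":[0,-0.12,0.012],"delta_rot":[0,0,0],"gripper":-1},{"travel":[0,-0.14,0.014],"delta_rot":[0,0,0],"gripper":-1},{"travel":[0,-0.16,0.016],"delta_rot":[0,0,0],"gripper":-1},{"travel":[0,-0.18,0.018],"delta_rot":[0,0,0],"gripper":-1},{"travel":[0,-0.18,0.018],"delta_rot":[0,0,0],"gripper":-1}])

```text
clock: 12.35
tool_pos: [0.5892, -0.0103, 0.2206]
eef_rot: [0.303, -0.6, 0.665, -0.326]
contact_force: [-1.5, -1.4, -3.4]
opening: 0.012
```

play_rows(commands=[{"travel":[0,-0.01,0.001],"delta_rot":[0,0,0],"gripper":-1},{"travel":[0,-0.02,0.002],"delta_rot":[0,0,0],"gripper":-1}])

```text
clock: 12.6
tool_pos: [0.5891, -0.0102, 0.2228]
eef_rot: [0.303, -0.601, 0.664, -0.325]
contact_force: [-0.7, -2.0, -4.4]
opening: 0.006
```

play_rows(commands=[{"travel":[0,-0.01,0.001],"delta_rot":[0,0,0],"gripper":-1},{"travel":[0,-0.02,0.002],"delta_rot":[0,0,0],"gripper":-1}])

```text
clock: 12.85
tool_pos: [0.5892, -0.0102, 0.226]
eef_rot: [0.303, -0.601, 0.665, -0.326]
contact_force: [-1.7, -1.4, -4.2]
opening: 0.007
```

play_rows(commands=[{"travel":[0,-0.01,0.001],"delta_rot":[0,0,0],"gripper":-1},{"travel":[0,-0.02,0.002],"delta_rot":[0,0,0],"gripper":-1}])

```text
clock: 13.1
tool_pos: [0.5892, -0.0102, 0.229]
eef_rot: [0.303, -0.601, 0.665, -0.325]
contact_force: [-1.7, -1.4, -5.2]
opening: 0.002
```

play_rows(commands=[{"travel":[0,-0.01,0.001],"delta_rot":[0,0,0],"gripper":-1},{"travel":[0,-0.02,0.002],"delta_rot":[0,0,0],"gripper":-1}])

```text
clock: 13.35
tool_pos: [0.5892, -0.0103, 0.2321]
eef_rot: [0.303, -0.601, 0.665, -0.325]
contact_force: [-2.4, -0.7, -4.6]
opening: 0.004
```

play_rows(commands=[{"travel":[0,-0.01,0.001],"delta_rot":[0,0,0],"gripper":-1},{"travel":[0,-0.02,0.002],"delta_rot":[0,0,0],"gripper":-1}])

```text
clock: 13.6
tool_pos: [0.5892, -0.0103, 0.2351]
eef_rot: [0.303, -0.601, 0.665, -0.325]
contact_force: [-3.5, -0.5, -4.6]
opening: 0.0
```

play_rows(commands=[{"travel":[0,-0.01,0.001],"delta_rot":[0,0,0],"gripper":-1},{"travel":[0,-0.02,0.002],"delta_rot":[0,0,0],"gripper":-1}])

```text
clock: 13.85
tool_pos: [0.5892, -0.0102, 0.2381]
eef_rot: [0.303, -0.601, 0.665, -0.325]
contact_force: [-3.8, -3.2, -4.9]
opening: 0.003
```

play_rows(commands=[{"travel":[0,-0.01,0.001],"delta_rot":[0,0,0],"gripper":-1},{"travel":[0,-0.02,0.002],"delta_rot":[0,0,0],"gripper":-1}])

```text
clock: 14.1
tool_pos: [0.5893, -0.0102, 0.2411]
eef_rot: [0.303, -0.601, 0.665, -0.325]
contact_force: [-3.4, -2.1, -4.2]
opening: 0.005
```

play_rows(commands=[{"travel":[0,-0.01,0.001],"delta_rot":[0,0,0],"gripper":-1},{"travel":[0,-0.02,0.002],"delta_rot":[0,0,0],"gripper":-1}])

```text
clock: 14.35
tool_pos: [0.5893, -0.0102, 0.2441]
eef_rot: [0.303, -0.601, 0.665, -0.325]
contact_force: [-3.9, -1.4, -4.5]
opening: 0.01
```

play_rows(commands=[{"travel":[0,-0.01,0.001],"delta_rot":[0,0,0],"gripper":-1},{"travel":[0,-0.02,0.002],"delta_rot":[0,0,0],"gripper":-1}])

```text
clock: 14.6
tool_pos: [0.5894, -0.0101, 0.2472]
eef_rot: [0.303, -0.601, 0.665, -0.326]
contact_force: [-3.0, -2.6, -5.6]
opening: 0.006
```

play_rows(commands=[{"travel":[0,-0.01,0.001],"delta_rot":[0,0,0],"gripper":-1},{"travel":[0,-0.02,0.002],"delta_rot":[0,0,0],"gripper":-1}])

```text
clock: 14.85
tool_pos: [0.5894, -0.0101, 0.2502]
eef_rot: [0.303, -0.601, 0.665, -0.325]
contact_force: [-3.3, -2.2, -4.7]
opening: 0.003
```

play_rows(commands=[{"travel":[0,-0.01,0.001],"delta_rot":[0,0,0],"gripper":-1},{"travel":[0,-0.02,0.002],"delta_rot":[0,0,0],"gripper":-1}])

```text
clock: 15.1
tool_pos: [0.5894, -0.0101, 0.2532]
eef_rot: [0.303, -0.601, 0.665, -0.325]
contact_force: [-3.0, -1.7, -4.8]
opening: 0.007
```

```bash
python3 look.py
```

```text
15.1 [-0.4967  1.2374 -0.212   2.3655  1.7788  1.9852 -0.3796] [ 0.5894 -0.0101  0.2532] [-3.0424 -1.7354 -4.8173]
top lip top z 0.2774768111605679 1307 by y [(-0.1, 0.2777), (0, 0.2773), (0.1, 0.2772)]
side lip top z 0.2784890159281438 641 by y [(-0.1, 0.2785), (0, 0.2783), (0.1, 0.2783)]
```

play_rows(commands=[{"travel":[0,-0.01,0.001],"delta_rot":[0,0,0],"gripper":-1},{"travel":[0,-0.02,0.002],"delta_rot":[0,0,0],"gripper":-1}])

```text
clock: 15.45
tool_pos: [0.5894, -0.01, 0.255]
eef_rot: [0.303, -0.602, 0.664, -0.325]
contact_force: [-1.5, -2.0, -9.8]
opening: 0.0
```

play_rows(commands=[{"travel":[0,-0.01,0.001],"delta_rot":[0,0,0],"gripper":-1},{"travel":[0,-0.02,0.002],"delta_rot":[0,0,0],"gripper":-1}])

```text
clock: 15.7
tool_pos: [0.5895, -0.01, 0.2586]
eef_rot: [0.303, -0.601, 0.664, -0.325]
contact_force: [-1.5, -2.0, -9.6]
opening: 0.006
```

play_rows(commands=[{"travel":[0,-0.01,0.001],"delta_rot":[0,0,0],"gripper":-1},{"travel":[0,-0.02,0.002],"delta_rot":[0,0,0],"gripper":-1}])

```text
clock: 15.95
tool_pos: [0.5895, -0.0101, 0.2621]
eef_rot: [0.303, -0.601, 0.664, -0.325]
contact_force: [-2.6, -1.6, -9.8]
opening: 0.004
```

play_rows(commands=[{"travel":[0,-0.01,0.001],"delta_rot":[0,0,0],"gripper":-1},{"travel":[0,-0.02,0.002],"delta_rot":[0,0,0],"gripper":-1}])

```text
clock: 16.2
tool_pos: [0.5895, -0.01, 0.2653]
eef_rot: [0.303, -0.601, 0.665, -0.325]
contact_force: [-3.7, -2.4, -9.1]
opening: 0.002
```

play_rows(commands=[{"travel":[0,-0.01,0.001],"delta_rot":[0,0,0],"gripper":-1},{"travel":[0,-0.02,0.002],"delta_rot":[0,0,0],"gripper":-1}])

```text
clock: 16.45
tool_pos: [0.5895, -0.0101, 0.2684]
eef_rot: [0.303, -0.6, 0.665, -0.325]
contact_force: [-4.5, -2.6, -8.4]
opening: 0.002
```

play_rows(commands=[{"travel":[0,-0.007,0.001],"delta_rot":[0,0,0],"gripper":-1},{"travel":[0,-0.013,0.001],"delta_rot":[0,0,0],"gripper":-1}])

```text
clock: 16.7
tool_pos: [0.5895, -0.01, 0.2703]
eef_rot: [0.303, -0.6, 0.665, -0.325]
contact_force: [-3.4, -2.3, -7.9]
opening: 0.006
```

play_rows(commands=[{"travel":[0,-0.007,0.001],"delta_rot":[0,0,0],"gripper":-1},{"travel":[0,-0.013,0.001],"delta_rot":[0,0,0],"gripper":-1}])

```text
clock: 16.95
tool_pos: [0.5895, -0.01, 0.2724]
eef_rot: [0.303, -0.6, 0.665, -0.325]
contact_force: [-4.5, -2.5, -7.4]
opening: 0.006
```

play_rows(commands=[{"travel":[0,-0.007,0.001],"delta_rot":[0,0,0],"gripper":-1},{"travel":[0,-0.007,0.001],"delta_rot":[0,0,0],"gripper":-1}])

```text
clock: 17.2
tool_pos: [0.5897, -0.0099, 0.274]
eef_rot: [0.303, -0.6, 0.665, -0.326]
contact_force: [-3.3, -2.5, -3.7]
opening: 0.003
```

play_rows(commands=[{"travel":[0,-0.007,0.001],"delta_rot":[0,0,0],"gripper":-1},{"travel":[0,-0.013,0.001],"delta_rot":[0,0,0],"gripper":-1}])

```text
clock: 17.45
tool_pos: [0.5897, -0.0099, 0.2758]
eef_rot: [0.303, -0.6, 0.665, -0.326]
contact_force: [-2.1, -0.8, -3.5]
opening: 0.005
```

play_rows(commands=[{"travel":[0,-0.007,0.001],"delta_rot":[0,0,0],"gripper":-1},{"travel":[0,-0.013,0.001],"delta_rot":[0,0,0],"gripper":-1}])

```text
clock: 17.7
tool_pos: [0.59, -0.0094, 0.2784]
eef_rot: [0.302, -0.599, 0.665, -0.327]
contact_force: [-0.1, 0.2, 0.7]
opening: 0.006
```

play_rows(commands=[{"travel":[0,-0.004,0],"delta_rot":[0,0,0],"gripper":-1},{"travel":[0,-0.007,0.001],"delta_rot":[0,0,0],"gripper":-1}])

```text
clock: 17.95
tool_pos: [0.5899, -0.0094, 0.2782]
eef_rot: [0.303, -0.601, 0.664, -0.326]
contact_force: [-0.5, 0.9, -2.2]
opening: 0.004
```

play_rows(commands=[{"travel":[0,-0.007,0.001],"delta_rot":[0,0,0],"gripper":-1},{"travel":[0,-0.007,0.001],"delta_rot":[0,0,0],"gripper":-1}])

```text
clock: 18.2
tool_pos: [0.5898, -0.0094, 0.2785]
eef_rot: [0.303, -0.601, 0.664, -0.326]
contact_force: [1.8, 1.7, -3.6]
opening: 0.005
```

```bash
python3 look.py
```

```text
18.2 [-0.4974  1.1771 -0.2169  2.3859  1.7831  1.97   -0.3403] [ 0.5898 -0.0094  0.2785] [ 1.7944  1.6695 -3.5509]
top lip top z 0.3031812110450316 1361 by y [(-0.1, 0.3031), (0, 0.3033), (0.1, 0.3032)]
side lip top z 0.3033682029989001 641 by y [(-0.1, 0.3032), (0, 0.3032), (0.1, 0.3034)]
```

play_rows(commands=[{"travel":[0,-0.007,0.001],"delta_rot":[0,0,0],"gripper":-1},{"travel":[0,-0.007,0.001],"delta_rot":[0,0,0],"gripper":-1}])

```text
clock: 18.55
tool_pos: [0.5898, -0.0094, 0.2801]
eef_rot: [0.303, -0.601, 0.664, -0.326]
contact_force: [1.1, 3.2, -4.5]
opening: 0.005
```

play_rows(commands=[{"travel":[0,-0.007,0.001],"delta_rot":[0,0,0],"gripper":-1},{"travel":[0,-0.007,0.001],"delta_rot":[0,0,0],"gripper":-1}])

```text
clock: 18.8
tool_pos: [0.5898, -0.0096, 0.2814]
eef_rot: [0.303, -0.6, 0.664, -0.326]
contact_force: [0.8, 3.3, -4.0]
opening: 0.003
```

```bash
python3 look.py
```

```text
18.8 [-0.4973  1.1717 -0.2165  2.3876  1.783   1.9696 -0.3366] [ 0.5898 -0.0096  0.2814] [ 0.8105  3.2898 -4.0002]
top lip top z 0.30565992802163167 1357 by y [(-0.1, 0.3057), (0, 0.3051), (0.1, 0.3056)]
side lip top z 0.30625799527904907 632 by y [(-0.1, 0.3062), (0, 0.3062), (0.1, 0.3059)]
```

play_rows(commands=[{"travel":[0,-0.007,0.001],"delta_rot":[0,0,0],"gripper":-1},{"travel":[0,-0.007,0.001],"delta_rot":[0,0,0],"gripper":-1}])

```text
clock: 19.15
tool_pos: [0.5898, -0.0098, 0.282]
eef_rot: [0.303, -0.601, 0.664, -0.325]
contact_force: [-1.1, 4.7, -6.1]
opening: 0.006
```

play_rows(commands=[{"travel":[0,-0.004,0],"delta_rot":[0,0,0],"gripper":-1},{"travel":[0,-0.004,0],"delta_rot":[0,0,0],"gripper":-1}])

```text
clock: 19.4
tool_pos: [0.5898, -0.0098, 0.2823]
eef_rot: [0.303, -0.601, 0.664, -0.325]
contact_force: [-0.5, 4.2, -7.3]
opening: 0.005
```

The push rises again at the buffers, after the bump and the drop, so the catch should be in. I'll let the sash down gently.

play_rows(commands=[{"travel":[0,0.007,-0.001],"delta_rot":[0,0,0],"gripper":-1},{"travel":[0,0.013,-0.001],"delta_rot":[0,0,0],"gripper":-1}])

```text
clock: 19.65
tool_pos: [0.5898, -0.0102, 0.2817]
eef_rot: [0.303, -0.6, 0.665, -0.326]
contact_force: [-0.3, 4.0, -3.4]
opening: 0.004
```

play_rows(commands=[{"travel":[0,0.004,0],"delta_rot":[0,0,0],"gripper":-1},{"travel":[0,0.007,-0.001],"delta_rot":[0,0,0],"gripper":-1},{"travel":[0,0.01,-0.001],"delta_rot":[0,0,0],"gripper":-1},{"travel":[0,0.013,-0.001],"delta_rot":[0,0,0],"gripper":-1}])

```text
clock: 20.15
tool_pos: [0.5897, -0.0105, 0.2792]
eef_rot: [0.303, -0.6, 0.665, -0.325]
contact_force: [-0.0, -0.0, -3.6]
opening: 0.003
```

play_rows(commands=[{"travel":[0,0.004,0],"delta_rot":[0,0,0],"gripper":-1},{"travel":[0,0.007,-0.001],"delta_rot":[0,0,0],"gripper":-1},{"travel":[0,0.01,-0.001],"delta_rot":[0,0,0],"gripper":-1},{"travel":[0,0.013,-0.001],"delta_rot":[0,0,0],"gripper":-1}])

```text
clock: 20.65
tool_pos: [0.5898, -0.0101, 0.2777]
eef_rot: [0.303, -0.6, 0.665, -0.326]
contact_force: [-0.9, 0.8, -1.2]
opening: 0.002
```

```bash
python3 look.py
```

```text
20.65 [-0.4972  1.1815 -0.2143  2.3846  1.7822  1.9724 -0.3435] [ 0.5898 -0.0101  0.2777] [-0.9085  0.8333 -1.2142]
top lip top z 0.3027204987587817 1380 by y [(-0.1, 0.3026), (0, 0.3026), (0.1, 0.303)]
side lip top z 0.30303445083804437 639 by y [(-0.1, 0.3032), (0, 0.303), (0.1, 0.3032)]
```

Force is falling off at 0.303, as it should at the catch height. I'll go on down another few mm to confirm.

play_rows(commands=[{"travel":[0,0.004,0],"delta_rot":[0,0,0],"gripper":-1},{"travel":[0,0.007,-0.001],"delta_rot":[0,0,0],"gripper":-1},{"travel":[0,0.01,-0.001],"delta_rot":[0,0,0],"gripper":-1},{"travel":[0,0.013,-0.001],"delta_rot":[0,0,0],"gripper":-1}])

```text
clock: 21.25
tool_pos: [0.5898, -0.0101, 0.2751]
eef_rot: [0.303, -0.601, 0.665, -0.326]
contact_force: [0.1, -0.9, 0.2]
opening: 0.005
```

play_rows(commands=[{"travel":[0,0.004,0],"delta_rot":[0,0,0],"gripper":-1},{"travel":[0,0.007,-0.001],"delta_rot":[0,0,0],"gripper":-1},{"travel":[0,0.01,-0.001],"delta_rot":[0,0,0],"gripper":-1},{"travel":[0,0.013,-0.001],"delta_rot":[0,0,0],"gripper":-1}])

```text
clock: 21.75
tool_pos: [0.5898, -0.0101, 0.2731]
eef_rot: [0.303, -0.601, 0.665, -0.326]
contact_force: [-0.5, -0.3, -0.8]
opening: 0.002
```

```bash
python3 look.py
```

```text
21.75 [-0.4973  1.191  -0.2137  2.3815  1.7821  1.9731 -0.3498] [ 0.5898 -0.0101  0.2731] [-0.4732 -0.3015 -0.7525]
top lip top z 0.3027565417101614 1373 by y [(-0.1, 0.3028), (0, 0.3029), (0.1, 0.3023)]
side lip top z 0.3032380804225659 640 by y [(-0.1, 0.3034), (0, 0.3033), (0.1, 0.3031)]
```

The sash stays at 0.303 m while the finger has dropped away with zero force, so it hangs on the catch. Next I'll lower the fingers further and back out.

play_rows(commands=[{"travel":[0,0.05,-0.005],"delta_rot":[0,0,0],"gripper":-1},{"travel":[0,0.1,-0.01],"delta_rot":[0,0,0],"gripper":-1},{"travel":[0,0.18,-0.018],"delta_rot":[0,0,0],"gripper":-1},{"travel":[0,0.26,-0.026],"delta_rot":[0,0,0],"gripper":-1},{"travel":[0,0.35,-0.035],"delta_rot":[0,0,0],"gripper":-1},{"travel":[0,0.43,-0.043],"delta_rot":[0,0,0],"gripper":-1},{"travel":[0,0.43,-0.043],"delta_rot":[0,0,0],"gripper":-1}])

```text
clock: 22.72
tool_pos: [0.5891, -0.0105, 0.2072]
eef_rot: [0.303, -0.601, 0.665, -0.325]
contact_force: [-0.8, -0.3, 0.8]
opening: 0.004
```

play_rows(commands=[{"travel":[0,0,-0.1],"delta_rot":[0,0,0],"gripper":-1},{"travel":[0,0,-0.25],"delta_rot":[0,0,0],"gripper":-1},{"travel":[0,0,-0.4],"delta_rot":[0,0,0],"gripper":-1},{"travel":[0,0,-0.55],"delta_rot":[0,0,0],"gripper":-1},{"travel":[0,0,-0.7],"delta_rot":[0,0,0],"gripper":-1},{"travel":[0,0,-0.7],"delta_rot":[0,0,0],"gripper":-1}])

```text
clock: 23.48
tool_pos: [0.5057, 0.054, 0.1981]
eef_rot: [0.304, -0.601, 0.664, -0.326]
contact_force: [0.6, 0.5, 0.6]
opening: 0.004
```

```bash
python3 look.py f; python3 - <<'E'
import cv2,numpy as np
a=cv2.imread("pics/top_f.png")[100:400,60:560];b=cv2.imread("pics/side_f.png")[60:460,140:480]
cv2.imwrite("pics/f.png",np.hstack([cv2.resize(a,(480,288)),cv2.resize(b,(245,288))]))
E
```

```text
23.475 [-0.7013  1.4045 -0.3235  2.3782  1.4606  2.003  -0.6255] [0.5057 0.054  0.1981] [0.6122 0.527  0.5707]
top lip top z 0.3027444368632195 1369 by y [(-0.1, 0.3026), (0, 0.3029), (0.1, 0.3028)]
side lip top z 0.3031280816137325 639 by y [(-0.1, 0.3033), (0, 0.3032), (0.1, 0.3032)]
```

View pics/f.png

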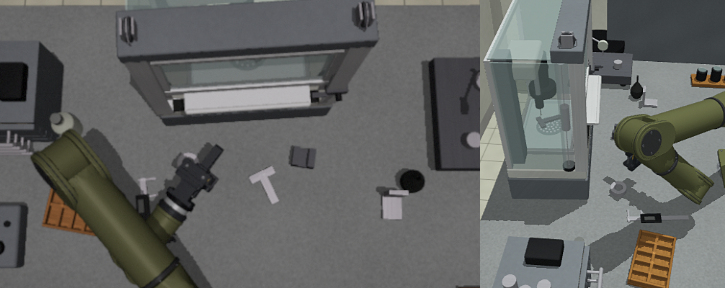

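The final picture shows the lip raised, with its top at 0.303 m, and the hand clear in front of it. The V-block, bracket, caliper, box, bottle, blower and angle block are where they were. The arm covers the ring gauge in the top view, but the side view shows it in place.

```bash
python3 -c "
from plant import r
print(r.finish_job())"
```

```text
the job is handed in; nothing more can be done
None
```

The sash is open and hanging on its catch, and I handed the job in at about 23.5 s with the hand backed clear.

- **Push and catch:** I put the shut fingertips under the lip and raised the sash in small steps. The upward push was 3–5 N. It rose to about 10 N at the catch ramp, eased, dropped away at the snap, then rose to 7 N at the buffers. No reading passed 20 N, though force was only read at the end of each step.
- **Letting down:** I lowered the sash at 2–5 mm/s. The force fell to about zero with the lip top at 0.303 m (lip middle about 0.297 m, near the mark at about 0.295 m).
- **Last checks:** The lip stayed at 0.303 m in both cameras while the fingers dropped away and after the hand withdrew. The contact force was under 1 N on each axis, which is noise.
- **Bench:** In the last pictures the bystanders looked unmoved, judged by eye. The ring gauge was hidden by the arm in the top view, so I checked it only in the side view.
- **One disagreement:** The force fell in two stages, at tip heights of about 0.274 m and 0.278 m, so the exact snap point was unclear. I pushed on to the buffers before lowering to be sure the catch was in.

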